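# Slide the bottles into their bays

## Robot

A 6-joint arm with a two-finger parallel gripper is mounted at the origin on a cart in front of the work surface, level with it; the furniture and walls round the work are solid. World frame = base frame: x ahead of the robot, y to its left, z up, the work surface at z = 0. Lengths are in m, angles in rad, forces in N, time in s.
With the tool pointing down it reaches from about 0.3 to 0.775 m from the base axis. Payload 14.6 kg.
Tool frame: the origin (TCP) lies midway between the tips of the shut fingers; the grasp point (between the pads) lies 19 mm behind it (ctrl.pinch_z is the z of the grasp point in the tool frame, in m); z points along the fingers, y is the line along which they close (so a half turn about z gives the same grasp; the last joint's range is limited). The gripper opens to 94 mm and grips with 3 to 60 N. Pads are 16 mm wide; open, the fingers measure 119 mm over their backs; the gripper's body (75 mm by 177 mm) begins 78 mm behind the grasp point.
Start: joints at [1.205, 0.3, 1.521, -0, 1.321, -0.067], TCP at [0.162, 0.526, 0.205] pointing down, gripper open.
Joint ranges: [-3.03, 3.03], [-0.79, 2.21], [0.23, 2.52], [-1.04, 4.18], [0, 3.07], [-2.55, 2.55]. Speed limits (rad/s): [2.22, 2.22, 2.57, 3.14, 3.14, 3.14].

## Interface

Orientations are given as [roll, pitch, yaw] about the fixed x, y, z axes, in that order (R = Rz(yaw) Ry(pitch) Rx(roll)).
In Python, from station import ctrl, camera, ticket gives the robot as it stands. The module is installed in compiled form; this text tells all that it offers.
- The arm moves only by the shell command python3 -m inch 'ROWS' [FORCE]. ROWS is text: rows parted by semicolons, each of 7 numbers parted by spaces: the opening, from -1 (shut) to 1 (fully open), then the shift along the tool's x, y, z in units of 0.03 m (1.0 is 0.03 m), then the turn, a rotation vector about the tool's x, y, z in units of 10 degrees (1.0 is 10 degrees). In form: grip dx dy dz rx ry rz; .... A call has 1 to 10 rows; each row shifts and turns the commanded pose from where the row before left it, along the tool's axes as they then stand; what a row does not reach is not made up. A row lasts 1/8 s, in which the tool goes at most 62.5 mm and 10.7 degrees, less where a joint would pass 70% of its speed; a pose out of reach is approached as far as the arm can. A call with a number of a shift or a turn outside -1 to 1 is refused whole. A call with a gripper value outside its range is refused whole. The fingers move at their own pace and stop on an object; FORCE is the grip in N (left out, the last holds). Time passes only in rows, so rows that do not move let the fingers close. It gives the time, the measured TCP pose, the force, the opening and the grip force at its end, in the units of the state.
- ctrl.get_obs(): the state, without advancing time (a new reading comes with each control period).
- camera(name): name is "side" or "top"; returns a dict with "img" (420x560x3 uint8, blue, green, red), "range_z" (420x560 float32, m along the optical axis (not along the pixel's ray), 0 where there is no reading), "intrinsics" (3x3 intrinsics, pixels), "view" (4x4, takes a point from world to camera coordinates). Camera axes: x right, y down, z forward; pixel columns grow to the right and rows downward; lengths in m; the calibration is good to about 2 mm. A picture is of the moment at which its call begins.
- ticket.hand_in(): hands the job in; it is judged then, once.
The state is a dict: "time_s": time; "qpos": joint angles; "joint_vel": joint speeds; "tau": joint torques, N m; "ee_pos": TCP position; "eef_rot": TCP orientation; "force": force on the tool from outside, world axes, zero at the start; "moment": the same for the moment, N m; "grip_width": finger opening in m; "grip_force": force on a finger pad.
Only numpy, scipy, OpenCV 4.12 (cv2) and the standard library are available. Lean on these libraries where they do the work, as an engineer would, in place of code of your own. Each camera call takes 0.05 s, during which the arm holds its last target. There are 200 camera calls.

## Task

Slide the three bottles with red, yellow and blue caps across the bench into the rack, so that each stands upright and wholly inside the bay whose floor patch has its cap's colour. Push them gently with the fingers: do not grip, lift or tip them. Leave the white-capped bottle in the rack, the tin, the relay and the multimeter where they stand.

Things in the scene. Friction and masses are not known exactly. Their poses are not given: they have to be found in the camera images.
- bottle_red: loose white bottle with a red cap, upright, round, 40 mm diameter, 80 mm tall, about 60 g; origin at the centre of its underside, z up its axis
- bottle_yellow: loose white bottle with a yellow cap, upright, round, 40 mm diameter, 80 mm tall, about 60 g; origin at the centre of its underside, z up its axis
- bottle_blue: loose white bottle with a blue cap, upright, round, 40 mm diameter, 80 mm tall, about 60 g; origin at the centre of its underside, z up its axis
- bay_red: red patch (66 x 50 mm, flat, no thickness to speak of) on the bench in one bay of the rack; origin at the middle of that bay's floor; +x points into the bay along its walls (the mouth is 35 mm on the -x side, the back wall 35 mm on the +x side), y across it. Bay inside: 56 mm wide, 70 mm deep, open at the front and top, no sill
- bay_yellow: yellow patch (66 x 50 mm, flat, no thickness to speak of) on the bench in one bay of the rack; origin at the middle of that bay's floor; +x points into the bay along its walls (the mouth is 35 mm on the -x side, the back wall 35 mm on the +x side), y across it. Bay inside: 56 mm wide, 70 mm deep, open at the front and top, no sill
- bay_blue: blue patch (66 x 50 mm, flat, no thickness to speak of) on the bench in one bay of the rack; origin at the middle of that bay's floor; +x points into the bay along its walls (the mouth is 35 mm on the -x side, the back wall 35 mm on the +x side), y across it. Bay inside: 56 mm wide, 70 mm deep, open at the front and top, no sill
- rack: aluminium rack of four bays in a row, 249 mm wide, fixed to the bench; origin on the bench at the middle of the mouth line, +x into the bays, y along the row; bay walls 5 mm thick, 45 mm high, at y = -122, -61, 0, 61, 122 mm; back wall 62 mm high, x = 70 to 75 mm, low flange on to 99 mm. Three bays have a colour patch, the fourth holds the stored bottle; which is which varies
- stored_bottle: bottle with a plain white cap already standing in the rack's fourth bay, 40 mm diameter, 80 mm tall; origin at the centre of its underside; to be left alone
- tin: white round tin with a lid, 70 mm diameter, 102 mm tall, loose; origin at the centre of its underside; to be left alone
- grey_relay: small grey and black relay, 22 (x) x 28 (y) x 36 mm tall, loose; origin at the centre of its underside; to be left alone
- meter: multimeter lying flat, 140 (x) x 68 (y) x 43 mm high, loose; origin at the centre of its underside; to be left alone

How it is judged:
By the outcome, as a careful person would: the job done as asked, in the order asked, and still so for the second after the job is handed in, with the robot touching nothing.
It also fails if it takes over 72 s, if anything falls off the work surface, if the arm or the gripper's body presses on something with over 40 N, if the wrist force passes 120 N, or if a joint passes its speed limit or range.

## Working session

There is one attempt and no reset: what is moved stays moved. The work goes in short steps, Python scripts to look and compute and a shell command to move; the robot and the scene stay as the last step left them, time stands still between calls to the robot, and variables do not carry over. Pictures are saved under pics/ and viewed, at most 10 in all, crops included, and the job is handed in when it is done.

```bash
mkdir -p pics
python3 - <<'E'
from station import ctrl,camera
import cv2,numpy as np
for n in("top","side"):
    c=camera(n);cv2.imwrite(f"pics/{n}0.png",c["img"]);np.savez(f"{n}0.npz",**c);print(n,c["intrinsics"].tolist(),np.round(c["view"],3).tolist())
o=ctrl.get_obs();print(o["ee_pos"],o["eef_rot"],o["grip_width"],o["time_s"])
E
```

```text
top [[523.5832404362203, 0.0, 284.17124405167914], [0.0, 523.5832404362203, 204.37905997252116], [0.0, 0.0, 1.0]] [[-0.02, -1.0, -0.019, 0.046], [-0.993, 0.022, -0.115, 0.506], [0.115, 0.016, -0.993, 1.304], [0.0, 0.0, 0.0, 1.0]]
side [[519.6355736401617, 0.0, 280.6016267098692], [0.0, 519.6355736401617, 211.69174681473444], [0.0, 0.0, 1.0]] [[0.922, -0.387, -0.016, -0.473], [-0.253, -0.571, -0.781, 0.167], [0.293, 0.724, -0.624, 1.016], [0.0, 0.0, 0.0, 1.0]]
[0.16181192 0.52540823 0.20494565] [-3.14057153e+00 -4.08586765e-05  2.84283558e+00] 0.09384341462375077 0.1
```

View pics/top0.png

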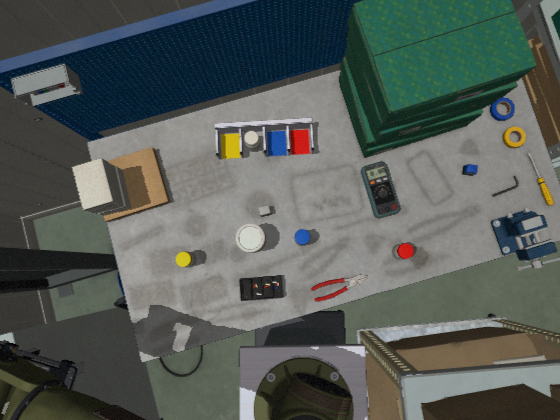

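View pics/side0.png

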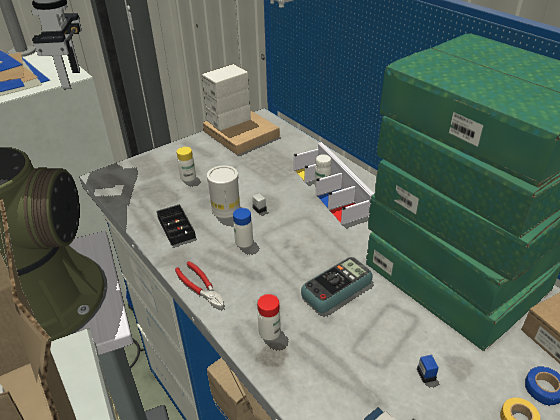

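The top view shows the yellow bottle at (184,260), blue at (303,238) and red at (405,251). The bays run yellow (232,146), stored (252,140), blue (277,143), red (301,141). The tin is at (250,238), the relay at (265,210) and the meter at (380,188). The side view agrees. Next I'll measure positions.

```bash
cat > h.py <<'E'
import numpy as np,cv2
def cloud(c):
    K=c["intrinsics"];z=c["range_z"].astype(float);v,u=np.mgrid[:z.shape[0],:z.shape[1]]
    P=np.stack([(u-K[0,2])/K[0,0]*z,(v-K[1,2])/K[1,1]*z,z],-1);T=np.linalg.inv(c["view"])
    W=P@T[:3,:3].T+T[:3,3];W[z==0]=np.nan;return W
def masks(img):
    h=cv2.cvtColor(img,cv2.COLOR_BGR2HSV);s=(h[...,1]>150)&(h[...,2]>80);H=h[...,0]
    return dict(red=s&((H<8)|(H>172)),yellow=s&(H>20)&(H<35),blue=s&(H>105)&(H<125))
def caps(c):
    W=cloud(c);r={}
    for k,m in masks(c["img"]).items():
        q=W[m&(W[...,2]>.070)&(W[...,2]<.088)&(W[...,0]>.2)&(W[...,0]<.75)&(abs(W[...,1])<.45)]
        if len(q): r[k]=(np.round((q.min(0)+q.max(0))/2,4),np.round(np.ptp(q,0),3),len(q))
    return r
E
python3 - <<'E'
from h import *
c=np.load("top0.npz");W=cloud(c)
for k,v in caps(c).items():print("cap",k,*v)
for k,m in masks(c["img"]).items():
    q=W[m&(abs(W[...,2])<.012)&(W[...,0]>.4)]
    n,l,st,ce=cv2.connectedComponentsWithStats((m&(abs(W[...,2])<.012)).astype(np.uint8))
    for i in range(1,n):
        if st[i,4]>100:
            q=W[l==i];r=cv2.minAreaRect(q[:,:2].astype(np.float32)*1000);print("patch",k,r,q[:,2].mean(),st[i,4])
def ob(n,lo,hi,b):
    q=W.reshape(-1,3);q=q[(q[:,2]>lo)&(q[:,2]<hi)&(q[:,0]>b[0])&(q[:,0]<b[1])&(q[:,1]>b[2])&(q[:,1]<b[3])]
    print(n,len(q),cv2.minAreaRect(q[:,:2].astype(np.float32)*1000) if len(q) else"",np.round(q[:,2].max(),3))
for n,(u,v) in dict(tin=(250,238),relay=(265,210),meter=(380,188),stored=(252,138),tray=(262,288),pl=(340,288),boxcorner=(365,145),rackL=(218,127),rackR=(310,122)).items():print(n,np.round(W[v,u],3))
t=W[238,250];ob("tin",.09,.11,(t[0]-.06,t[0]+.06,t[1]-.06,t[1]+.06))
t=W[210,265];ob("relay",.03,.045,(t[0]-.03,t[0]+.03,t[1]-.03,t[1]+.03))
t=W[188,380];ob("meter",.02,.05,(t[0]-.12,t[0]+.12,t[1]-.07,t[1]+.07))
t=W[138,252];ob("stored",.075,.09,(t[0]-.04,t[0]+.04,t[1]-.04,t[1]+.04))
ob("rackback",.056,.067,(.5,.75,-.1,.3))
ob("greenbox",.1,.6,(.3,1,-.6,0))
ob("tray",.01,.05,(.2,.36,.03,.2))
ob("pl",.006,.05,(.2,.36,-.2,.02))
E
```

```text
cap red [ 0.3823 -0.2567  0.0785] [0.036 0.037 0.016] 198
cap yellow [0.3726 0.2836 0.0794] [0.034 0.036 0.012] 186
cap blue [ 0.4213 -0.0074  0.0784] [0.037 0.034 0.015] 177
patch red ((676.4978637695312, -7.312894821166992), (66.70050048828125, 48.520389556884766), 2.0362820625305176) -0.0008442806010042581 446
patch yellow ((669.6790771484375, 175.90501403808594), (65.42137145996094, 47.98125076293945), 5.0246262550354) -0.0011609388884548882 428
patch blue ((674.3258666992188, 53.3023796081543), (66.51036834716797, 47.681182861328125), 1.7376059293746948) -0.0012827684624661425 432
tin [0.419 0.118 0.095]
relay [0.492 0.084 0.037]
meter [ 0.543 -0.209  0.031]
stored [0.67  0.112 0.077]
tray [0.296 0.097 0.003]
pl [ 0.292 -0.103 -0.008]
boxcorner [ 0.633 -0.162  0.128]
rackL [0.704 0.199 0.06 ]
rackR [ 0.711 -0.035  0.061]
tin 673 ((420.5162048339844, 117.870361328125), (67.9146957397461, 69.74431610107422), 89.64305877685547) 0.108
relay 80 ((492.54736328125, 85.79901123046875), (20.77415657043457, 26.685657501220703), 11.49161148071289) 0.041
meter 1470 ((564.5050048828125, -215.07110595703125), (118.23345184326172, 190.3370819091797), 87.0805892944336) 0.05
stored 130 ((670.77099609375, 112.85099029541016), (32.6237678527832, 34.22948455810547), 89.6101303100586) 0.085
rackback 467 ((686.094970703125, 82.83696746826172), (67.65970611572266, 246.97607421875), 1.9154045581817627) 0.067
greenbox 25683 ((644.644775390625, -341.35498046875), (745.2459106445312, 309.0041809082031), 35.447811126708984) 0.435
tray 180 ((296.9073181152344, 98.15951538085938), (55.66896057128906, 107.79801177978516), 3.455733060836792) 0.027
pl 400 ((297.0595397949219, -77.86775970458984), (67.95220947265625, 227.9509735107422), 20.895421981811523) 0.019
```

```bash
cat > plan.py <<'E'
# waypoints for the TCP -> shifts in tool axes, rounded; also checks by replaying the rounded rows
import numpy as np,math
from station import ctrl
def plan(wps,grip,pose=None):
    o=ctrl.get_obs();p=list(o["ee_pos"])+[math.degrees(o["eef_rot"][2])] if pose is None else list(pose)
    print("t",round(o["time_s"],2),"now",np.round(p,3),"rpy",np.round(o["eef_rot"],3));p=np.array(p);k=0
    for *w,n in wps:
        w=np.array(w,float);w[3]=p[3]+(w[3]-p[3]+180)%360-180
        for i in range(n):
            d=(w-p)/(n-i);a=math.radians(p[3]);c,s=math.cos(a),math.sin(a)
            r=np.round([(d[0]*c+d[1]*s)/.03,(d[0]*s-d[1]*c)/.03,-d[2]/.03,-d[3]/10],2)
            assert abs(r).max()<=1,r
            p=p+[.03*(r[0]*c+r[1]*s),.03*(r[0]*s-r[1]*c),-.03*r[2],-10*r[3]]
            print(f"{grip} {r[0]:g} {r[1]:g} {r[2]:g} 0 0 {r[3]:g};",end="\n" if k%10==9 else " ");k+=1
    print("\nend",np.round(p,3))
    return p
E
python3 - <<'E'
from plan import *
plan([(.42,.15,.205,112,12),(.359,-.301,.205,62,18)],-.62)
from h import *
W=cloud(np.load("top0.npz")).reshape(-1,3)
q=W[(W[:,2]>.1)&(W[:,0]>.4)&(W[:,0]<.75)&(W[:,1]>-.3)&(W[:,1]<.05)]
for a in np.arange(.45,.75,.05):
    s=q[(q[:,0]>a)&(q[:,0]<a+.05)];print(a,s[:,1].max() if len(s) else None)
q=W[(W[:,2]>.022)&(W[:,2]<.06)&(W[:,0]>.44)&(W[:,0]<.62)&(W[:,1]>-.27)&(W[:,1]<-.12)]
for a in np.arange(.44,.62,.03):
    s=q[(q[:,0]>a)&(q[:,0]<a+.03)];print("meter",a,s[:,1].max() if len(s) else None)
E
```

```text
t 0.1 now [1.62000e-01 5.25000e-01 2.05000e-01 1.62882e+02] rpy [-3.141 -0.     2.843]
-0.62 -0.99 -0.79 -0 0 0 0.42; Traceback (most recent call last):
  File "<stdin>", line 2, in <module>
  File "plan.py", line 12, in plan
    assert abs(r).max()<=1,r
           ^^^^^^^^^^^^^^^
AssertionError: [-1.05 -0.71 -0.    0.42]
```

```bash
sed -i 's/assert abs(r).max()<=1,r/assert abs(r).max()<=1.001,r/' plan.py
python3 - <<'E'
from plan import *
plan([(.42,.15,.205,112,20),(.359,-.301,.205,62,20)],-.62)
from h import *
W=cloud(np.load("top0.npz")).reshape(-1,3)
q=W[(W[:,2]>.1)&(W[:,0]>.4)&(W[:,0]<.75)&(W[:,1]>-.3)&(W[:,1]<.05)]
for a in np.arange(.45,.75,.05):
    s=q[(q[:,0]>a)&(q[:,0]<a+.05)];print(a,s[:,1].max() if len(s) else None)
q=W[(W[:,2]>.022)&(W[:,2]<.06)&(W[:,0]>.44)&(W[:,0]<.62)&(W[:,1]>-.27)&(W[:,1]<-.12)]
for a in np.arange(.44,.62,.03):
    s=q[(q[:,0]>a)&(q[:,0]<a+.03)];print("meter",a,s[:,1].max() if len(s) else None)
E
```

```text
t 0.1 now [1.62000e-01 5.25000e-01 2.05000e-01 1.62882e+02] rpy [-3.141 -0.     2.843]
-0.62 -0.6 -0.47 -0 0 0 0.25; -0.62 -0.62 -0.44 -0 0 0 0.25; -0.62 -0.63 -0.42 -0 0 0 0.25; -0.62 -0.65 -0.39 -0 0 0 0.26; -0.62 -0.67 -0.36 -0 0 0 0.25; -0.62 -0.68 -0.33 -0 0 0 0.26; -0.62 -0.7 -0.3 -0 0 0 0.25; -0.62 -0.71 -0.27 -0 0 0 0.26; -0.62 -0.72 -0.24 -0 0 0 0.25; -0.62 -0.73 -0.2 -0 0 0 0.26;
-0.62 -0.74 -0.17 -0 0 0 0.25; -0.62 -0.75 -0.14 -0 0 0 0.26; -0.62 -0.75 -0.1 -0 0 0 0.25; -0.62 -0.76 -0.07 -0 0 0 0.26; -0.62 -0.76 -0.04 -0 0 0 0.25; -0.62 -0.76 -0 -0 0 0 0.26; -0.62 -0.76 0.03 -0 0 0 0.25; -0.62 -0.75 0.06 -0 0 0 0.26; -0.62 -0.75 0.1 -0 0 0 0.25; -0.62 -0.75 0.13 -0 0 0 0.26;
-0.62 -0.66 -0.38 -0 0 0 0.25; -0.62 -0.67 -0.35 -0 0 0 0.25; -0.62 -0.69 -0.32 -0 0 0 0.25; -0.62 -0.7 -0.29 -0 0 0 0.25; -0.62 -0.71 -0.25 -0 0 0 0.25; -0.62 -0.73 -0.22 -0 0 0 0.25; -0.62 -0.73 -0.19 -0 0 0 0.25; -0.62 -0.74 -0.16 -0 0 0 0.25; -0.62 -0.75 -0.13 -0 0 0 0.25; -0.62 -0.75 -0.09 -0 0 0 0.25;
-0.62 -0.76 -0.06 -0 0 0 0.25; -0.62 -0.76 -0.03 -0 0 0 0.25; -0.62 -0.76 0 -0 0 0 0.25; -0.62 -0.76 0.04 -0 0 0 0.25; -0.62 -0.75 0.07 -0 0 0 0.25; -0.62 -0.75 0.1 -0 0 0 0.25; -0.62 -0.75 0.14 -0 0 0 0.25; -0.62 -0.74 0.17 -0 0 0 0.25; -0.62 -0.73 0.2 -0 0 0 0.25; -0.62 -0.72 0.23 -0 0 0 0.25;

end [ 0.359 -0.301  0.205 61.982]
0.45 None
0.5 None
0.55 None
0.6 -0.1562499722594867
0.6499999999999999 -0.14243713323581958
0.7 -0.12777437144762946
meter 0.44 -0.20261950162647482
meter 0.47 -0.19047558294717123
meter 0.49999999999999994 -0.1817555955073984
meter 0.5299999999999999 -0.17493666612516523
meter 0.5599999999999998 -0.16616684156817516
meter 0.5899999999999999 -0.16628263256083464
```

```bash
python3 -m inch '-0.62 -0.6 -0.5 0 0 0 0.25; -0.62 -0.6 -0.45 0 0 0 0.25; -0.62 -0.65 -0.4 0 0 0 0.25; -0.62 -0.65 -0.4 0 0 0 0.25; -0.62 -0.65 -0.35 0 0 0 0.25; -0.62 -0.7 -0.35 0 0 0 0.25; -0.62 -0.7 -0.3 0 0 0 0.25; -0.62 -0.7 -0.25 0 0 0 0.25; -0.62 -0.7 -0.25 0 0 0 0.25; -0.62 -0.75 -0.2 0 0 0 0.25'
python3 -m inch '-0.62 -0.75 -0.15 0 0 0 0.25; -0.62 -0.75 -0.15 0 0 0 0.25; -0.62 -0.75 -0.1 0 0 0 0.25; -0.62 -0.75 -0.05 0 0 0 0.25; -0.62 -0.75 -0.05 0 0 0 0.25; -0.62 -0.75 0 0 0 0 0.25; -0.62 -0.75 0.05 0 0 0 0.25; -0.62 -0.75 0.05 0 0 0 0.25; -0.62 -0.75 0.1 0 0 0 0.25; -0.62 -0.75 0.15 0 0 0 0.25'
python3 -m inch '-0.62 -0.65 -0.4 0 0 0 0.25; -0.62 -0.65 -0.35 0 0 0 0.25; -0.62 -0.7 -0.3 0 0 0 0.25; -0.62 -0.7 -0.3 0 0 0 0.25; -0.62 -0.7 -0.25 0 0 0 0.25; -0.62 -0.75 -0.2 0 0 0 0.25; -0.62 -0.75 -0.2 0 0 0 0.25; -0.62 -0.75 -0.15 0 0 0 0.25; -0.62 -0.75 -0.15 0 0 0 0.25; -0.62 -0.75 -0.1 0 0 0 0.25'
python3 - <<'E'
from plan import *
plan([(.359,-.301,.205,62,9),(.359,-.301,.12,62,3),(.359,-.301,.018,62,6)],-.62)
E
```

```text
time_s: 1.35
ee_pos: [0.2912, 0.3363, 0.2054]
eef_rot: [3.142, 0.0, 2.404]
force: [-0.4, 0.8, -0.6]
grip_width: 0.0179
grip_force: 0.0
time_s: 2.6
ee_pos: [0.4227, 0.1516, 0.2054]
eef_rot: [3.142, 0.0, 1.967]
force: [0.5, 0.7, 0.3]
grip_width: 0.0181
grip_force: 0.0
time_s: 3.85
ee_pos: [0.3943, -0.0748, 0.2054]
eef_rot: [3.141, 0.0, 1.531]
force: [-0.7, 0.3, 0.3]
grip_width: 0.0177
grip_force: 0.0
t 3.85 now [ 3.9400e-01 -7.5000e-02  2.0500e-01  8.7731e+01] rpy [3.141 0.    1.531]
-0.62 -0.84 -0.1 0 0 0 0.29; -0.62 -0.85 -0.05 0 0 0 0.29; -0.62 -0.85 -0.01 0 0 0 0.28; -0.62 -0.85 0.03 0 0 0 0.29; -0.62 -0.84 0.07 0 0 0 0.28; -0.62 -0.84 0.11 0 0 0 0.29; -0.62 -0.83 0.16 0 0 0 0.28; -0.62 -0.83 0.2 0.01 0 0 0.29; -0.62 -0.81 0.23 0 0 0 0.28; -0.62 -0 0 0.95 0 0 0;
-0.62 -0 0 0.94 0 0 0; -0.62 -0 0 0.95 0 0 0; -0.62 -0 0 0.57 0 0 0; -0.62 -0 0 0.57 0 0 0; -0.62 -0 0 0.56 0 0 0; -0.62 -0 0 0.57 0 0 0; -0.62 -0 0 0.56 0 0 0; -0.62 -0 0 0.57 0 0 0; 
end [ 3.5900e-01 -3.0100e-01  1.8000e-02  6.2031e+01]
```

```bash
python3 -m inch '-0.62 -0.85 -0.1 0 0 0 0.3; -0.62 -0.85 -0.05 0 0 0 0.3; -0.62 -0.85 0 0 0 0 0.3; -0.62 -0.85 0.05 0 0 0 0.3; -0.62 -0.85 0.05 0 0 0 0.25; -0.62 -0.85 0.1 0 0 0 0.3; -0.62 -0.85 0.15 0 0 0 0.25; -0.62 -0.85 0.2 0 0 0 0.3; -0.62 -0.8 0.25 0 0 0 0.3; -0.62 0 0 0.5 0 0 0'
python3 -m inch '-0.62 0 0 0.9 0 0 0; -0.62 0 0 0.9 0 0 0; -0.62 0 0 0.9 0 0 0; -0.62 0 0 0.9 0 0 0; -0.62 0 0 0.8 0 0 0; -0.62 0 0 0.8 0 0 0; -0.62 0 0 0.5 0 0 0; -0.62 0 0 0 0 0 0'
python3 - <<'E'
from plan import *
from station import camera
from h import *
c=camera("top");B=caps(c)["red"];print(B);b=B[0][:2]
dd=lambda f:.026*np.array([math.cos(math.radians(f)),math.sin(math.radians(f))])
def w(x,y,f,n):t=np.array([x,y])-dd(f);return(t[0],t[1],.018,f,n)
plan([w(*b,60,3),w(.45,-.125,60,10),w(.555,-.015,20,14),w(.60,-.0102,2,5),w(.674,-.0075,2,8)],-.62)
E
```

```text
time_s: 5.1
ee_pos: [0.3587, -0.3029, 0.1904]
eef_rot: [3.14, 0.0, 1.077]
force: [0.8, 0.2, -1.3]
grip_width: 0.0179
grip_force: 0.0
time_s: 6.1
ee_pos: [0.3587, -0.3008, 0.0187]
eef_rot: [-3.14, -0.001, 1.08]
force: [0.1, -0.2, 0.0]
grip_width: 0.018
grip_force: 0.0
(array([ 0.3823, -0.2565,  0.079 ]), array([0.036, 0.036, 0.015]), 194)
t 6.15 now [ 3.5900e-01 -3.0100e-01  1.9000e-02  6.1901e+01] rpy [-3.141 -0.     1.08 ]
-0.62 0.27 -0.02 0.02 0 0 0.06; -0.62 0.27 -0.02 0.01 0 0 0.07; -0.62 0.28 -0.02 0.02 0 0 0.06; -0.62 0.49 -0.02 -0 0 0 0; -0.62 0.49 -0.02 -0 0 0 0; -0.62 0.49 -0.02 -0 0 0 0; -0.62 0.49 -0.03 -0 0 0 0; -0.62 0.49 -0.02 -0 0 0 0; -0.62 0.49 -0.03 -0 0 0 0; -0.62 0.49 -0.02 -0 0 0 0;
-0.62 0.5 -0.03 -0 0 0 0; -0.62 0.49 -0.02 -0 0 0 0; -0.62 0.5 -0.03 -0 0 0 0; -0.62 0.37 0.05 -0 0 0 0.29; -0.62 0.37 0.03 -0 0 0 0.29; -0.62 0.37 0.01 -0 0 0 0.29; -0.62 0.37 -0.01 -0 0 0 0.28; -0.62 0.37 -0.03 -0 0 0 0.29; -0.62 0.37 -0.05 -0 0 0 0.28; -0.62 0.36 -0.06 -0 0 0 0.29;
-0.62 0.36 -0.08 -0 0 0 0.28; -0.62 0.35 -0.1 -0 0 0 0.29; -0.62 0.35 -0.12 -0 0 0 0.28; -0.62 0.34 -0.14 -0 0 0 0.29; -0.62 0.34 -0.15 -0 0 0 0.28; -0.62 0.33 -0.17 -0 0 0 0.29; -0.62 0.31 -0.18 -0 0 0 0.28; -0.62 0.3 0.02 -0 0 0 0.36; -0.62 0.3 -0 -0 0 0 0.36; -0.62 0.3 -0.02 -0 0 0 0.36;
-0.62 0.3 -0.04 -0 0 0 0.36; -0.62 0.3 -0.06 -0 0 0 0.36; -0.62 0.31 -0 -0 0 0 0; -0.62 0.31 -0 -0 0 0 0; -0.62 0.31 -0 -0 0 0 0; -0.62 0.31 -0 -0 0 0 0; -0.62 0.31 -0 -0 0 0 0; -0.62 0.31 -0 -0 0 0 0; -0.62 0.31 -0 -0 0 0 0; -0.62 0.3 -0 -0 0 0 0;

end [ 0.648 -0.008  0.018  2.001]
```

```bash
python3 -m inch '-0.62 0.27 0 0 0 0 0.05; -0.62 0.27 0 0 0 0 0.05; -0.62 0.27 0 0 0 0 0.1; -0.62 0.5 0 0 0 0 0; -0.62 0.5 -0.05 0 0 0 0; -0.62 0.5 0 0 0 0 0; -0.62 0.5 -0.05 0 0 0 0; -0.62 0.5 -0.05 0 0 0 0; -0.62 0.5 0 0 0 0 0; -0.62 0.5 -0.05 0 0 0 0'
python3 -m inch '-0.62 0.5 -0.05 0 0 0 0; -0.62 0.5 0 0 0 0 0; -0.62 0.5 -0.05 0 0 0 0; -0.62 0.35 0.05 0 0 0 0.3; -0.62 0.35 0.05 0 0 0 0.3; -0.62 0.35 0 0 0 0 0.3; -0.62 0.35 0 0 0 0 0.3; -0.62 0.35 -0.05 0 0 0 0.3; -0.62 0.35 -0.05 0 0 0 0.3; -0.62 0.35 -0.05 0 0 0 0.3'
cat > push.py <<'E'
from plan import *
from station import camera
from h import *
def go(col,sg,segs,z=.018,grip=-.62):
    # segs: bottle x,y, push heading deg, rows; sg=+1 push with +tool x, -1 with -tool x
    c=camera("top");B=caps(c).get(col);print(B);o=ctrl.get_obs();a=o["eef_rot"][2]+(0 if sg>0 else np.pi)
    if B:
        d=B[0][:2]-o["ee_pos"][:2];print("bottle rel to tool: ahead %.4f left %.4f"%(d@[np.cos(a),np.sin(a)],d@[-np.sin(a),np.cos(a)]))
    W=[]
    for x,y,f,n in segs:
        r=math.radians(f);W.append((x-.026*math.cos(r),y-.026*math.sin(r),z,f+(0 if sg>0 else 180),n))
    return plan(W,grip)
E
python3 -c "
from push import *
go('red',1,[(.555,-.012,15,9),(.60,-.0105,2,5),(.674,-.0075,2,8)])"
```

```text
time_s: 7.4
ee_pos: [0.4188, -0.1855, 0.0195]
eef_rot: [3.142, -0.0, 1.045]
force: [0.1, -0.1, 1.1]
grip_width: 0.0178
grip_force: 0.5
time_s: 8.65
ee_pos: [0.484, -0.0868, 0.0194]
eef_rot: [-3.141, 0.0, 0.677]
force: [-0.6, -0.8, 0.5]
grip_width: 0.0176
grip_force: 0.5
None
t 8.7 now [ 4.8500e-01 -8.6000e-02  1.9000e-02  3.8658e+01] rpy [-3.142 -0.     0.675]
-0.62 0.29 -0.09 0.01 0 0 0.26; -0.62 0.28 -0.1 0 0 0 0.26; -0.62 0.28 -0.12 0.01 0 0 0.26; -0.62 0.27 -0.13 0 0 0 0.26; -0.62 0.27 -0.14 0.01 0 0 0.27; -0.62 0.26 -0.15 0 0 0 0.26; -0.62 0.25 -0.17 0.01 0 0 0.27; -0.62 0.24 -0.17 0 0 0 0.26; -0.62 0.23 -0.19 0.01 0 0 0.27; -0.62 0.3 0.03 -0 0 0 0.26;
-0.62 0.3 0.01 -0 0 0 0.26; -0.62 0.3 0 -0 0 0 0.26; -0.62 0.3 -0.01 -0 0 0 0.26; -0.62 0.29 -0.02 -0 0 0 0.26; -0.62 0.31 -0 -0 0 0 -0; -0.62 0.31 -0 -0 0 0 -0; -0.62 0.31 -0 -0 0 0 -0; -0.62 0.31 -0 -0 0 0 -0; -0.62 0.31 -0 -0 0 0 -0; -0.62 0.31 -0.01 -0 0 0 -0;
-0.62 0.31 -0 -0 0 0 -0; -0.62 0.3 -0.01 -0 0 0 -0; 
end [ 0.648 -0.008  0.018  1.958]
```

Top view has the red cap hidden by the gripper; I'll look from the side.

```bash
python3 -c "
from h import *
from station import camera
for n in('top','side'):
    c=camera(n);cv2.imwrite(f'pics/{n}1.png',c['img']);print(caps(c))"
```

```text
{'yellow': (array([0.3726, 0.2834, 0.0786]), array([0.034, 0.036, 0.015]), 184), 'blue': (array([ 0.4225, -0.0026,  0.0796]), array([0.034, 0.025, 0.012]), 116)}
{'red': (array([ 0.5019, -0.082 ,  0.0754]), array([0.032, 0.017, 0.01 ]), 28), 'yellow': (array([0.3742, 0.2799, 0.0769]), array([0.035, 0.04 , 0.014]), 134), 'blue': (array([ 0.4218, -0.012 ,  0.0768]), array([0.036, 0.039, 0.013]), 186)}
```

View pics/side1.png

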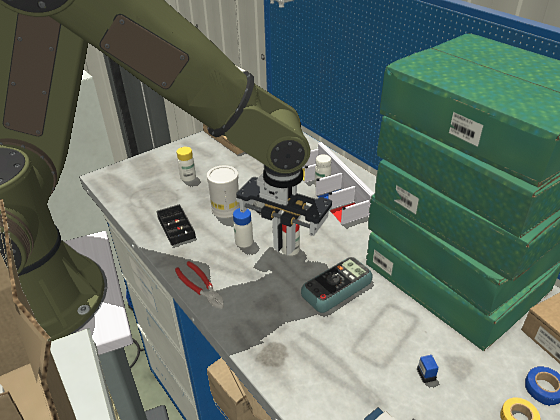

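The side view shows the red bottle (about 292,238) upright against the fingers and in front of the gripper, clear of blue (243,230) and the meter. I'll keep pushing.

```bash
python3 -m inch '-0.62 0.3 -0.1 0 0 0 0.25; -0.62 0.3 -0.1 0 0 0 0.25; -0.62 0.3 -0.1 0 0 0 0.25; -0.62 0.25 -0.15 0 0 0 0.25; -0.62 0.25 -0.15 0 0 0 0.25; -0.62 0.25 -0.15 0 0 0 0.25; -0.62 0.25 -0.15 0 0 0 0.25; -0.62 0.25 -0.15 0 0 0 0.25; -0.62 0.25 -0.2 0 0 0 0.3; -0.62 0 0 0 0 0 0'
python3 -c "
from push import *
go('red',1,[(.60,-.0105,2,5),(.674,-.0075,2,8)])
c=camera('side');print(caps(c));cv2.imwrite('pics/side2.png',cv2.resize(c['img'][140:260,210:390],None,fx=4,fy=4))"
```

```text
time_s: 10.05
ee_pos: [0.5288, -0.0194, 0.0193]
eef_rot: [-3.141, 0.0, 0.279]
force: [-0.2, 0.1, -0.2]
grip_width: 0.0177
grip_force: 0.0
None
t 10.1 now [ 0.529 -0.02   0.019 16.002] rpy [-3.141  0.     0.279]
-0.62 0.31 0.03 0.01 0 0 0.28; -0.62 0.31 0.02 0.01 0 0 0.28; -0.62 0.31 -0 0.01 0 0 0.28; -0.62 0.3 -0.02 0.01 0 0 0.28; -0.62 0.3 -0.03 0 0 0 0.28; -0.62 0.31 -0 0 0 0 0; -0.62 0.31 -0 0 0 0 0; -0.62 0.31 -0 0 0 0 0; -0.62 0.31 -0 0 0 0 0; -0.62 0.31 -0 0 0 0 0;
-0.62 0.31 -0 0 0 0 0; -0.62 0.31 -0 0 0 0 0; -0.62 0.3 -0.01 0 0 0 0; 
end [ 0.648 -0.008  0.018  2.002]
{'yellow': (array([0.374 , 0.2815, 0.0768]), array([0.035, 0.037, 0.014]), 134), 'blue': (array([ 0.4215, -0.0094,  0.0779]), array([0.037, 0.039, 0.015]), 205)}
```

View pics/side2.png

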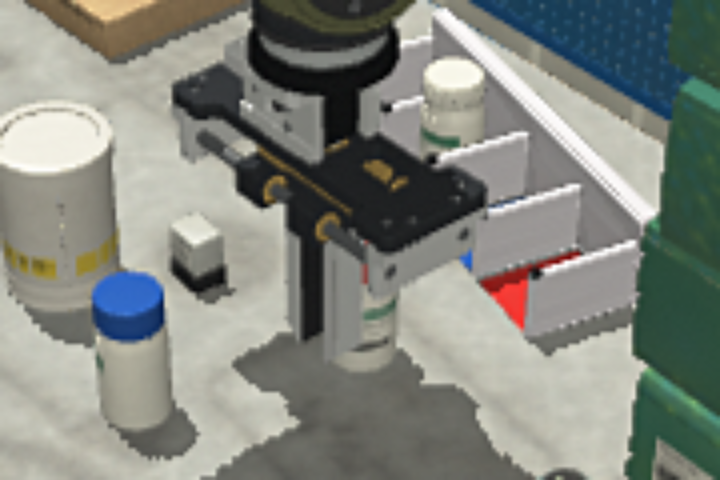

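```bash
cat >> h.py <<'E'
def proj(c,p):
    q=c["view"]@np.append(p,1);q=c["intrinsics"]@q[:3];return q[:2]/q[2]
E
python3 -c "
from h import *
c=np.load('side0.npz')
t=np.linspace(0,6.283,60)
for nm,(x,y) in dict(exp=(.5545,-.0122),left10=(.551,-.002),right10=(.557,-.022),a10=(.564,-.009)).items():
    P=np.array([proj(c,[x+.02*np.cos(a),y+.02*np.sin(a),0]) for a in t]);P=(P-[210,140])*4
    print(nm,P[:,0].min(),P[:,0].max(),P[:,1].max())"
```

```text
exp 322.70298135623716 393.8145435910162 369.8738925687843
left10 309.80546327011507 380.5268310401914 360.57350577066154
right10 333.8173421429153 405.3228271816638 379.32267281447685
a10 335.84009894577844 406.6481631839192 361.91744665243243
```

The red bottle's outline in the crop (right edge 398, bottom 370) matches the predicted seated position to about 2 mm. I'll push it into the bay, back off and raise.

```bash
python3 -m inch '-0.62 0.3 0.05 0 0 0 0.3; -0.62 0.3 0 0 0 0 0.3; -0.62 0.3 0 0 0 0 0.3; -0.62 0.3 -0.05 0 0 0 0.25; -0.62 0.3 -0.05 0 0 0 0.25; -0.62 0.3 0 0 0 0 0; -0.62 0.3 0 0 0 0 0; -0.62 0.3 0 0 0 0 0; -0.62 0.3 0 0 0 0 0; -0.62 0.3 0 0 0 0 0'
python3 -c "
from push import *
go('red',1,[(.674,-.0075,2,4)])
c=camera('side');print(caps(c))"
```

```text
time_s: 11.4
ee_pos: [0.6188, -0.0088, 0.0194]
eef_rot: [-3.142, 0.0, 0.033]
force: [-0.2, -0.6, -0.0]
grip_width: 0.0182
grip_force: 0.2
None
t 11.45 now [ 0.62  -0.009  0.02   1.888] rpy [ 3.142e+00 -1.000e-03  3.300e-02]
-0.62 0.24 0 0.01 0 0 -0; -0.62 0.24 0.01 0.01 0 0 -0; -0.62 0.23 0 0.02 0 0 -0.01; -0.62 0.24 0.01 0.01 0 0 -0; 
end [ 0.648 -0.008  0.018  1.988]
{'yellow': (array([0.3737, 0.2802, 0.0772]), array([0.035, 0.036, 0.013]), 135), 'blue': (array([ 0.4221, -0.0103,  0.077 ]), array([0.036, 0.038, 0.014]), 208)}
```

```bash
python3 -m inch '-0.62 0.25 0 0 0 0 0; -0.62 0.25 0 0 0 0 0; -0.62 0.25 0 0 0 0 0; -0.62 0.2 0 0 0 0 0; -0.62 0 0 0 0 0 0; -0.62 -0.3 0 0 0 0 0; -0.62 -0.8 0 0 0 0 0; -0.62 -1 0 0 0 0 0; -0.62 -0.5 0 -1 0 0 0; -0.62 0 0 -1 0 0 0'
python3 -m inch '-0.62 -1 0 -1 0 0 -1; -0.62 -1 -0.3 -1 0 0 -1; -0.62 -0.9 -0.5 -1 0 0 -1; -0.62 -0.8 -0.7 -0.5 0 0 -1; -0.62 -0.6 -0.8 0 0 0 -1; -0.62 0 -1 0 0 0 -1; -0.62 0 -1 0 0 0 -1'
python3 -c "
from push import *
c=camera('top');print(caps(c));cv2.imwrite('pics/top3.png',c['img'])
plan([(.325,.312,.185,149,12),(.325,.312,.018,149,8)],-.62)"
```

```text
time_s: 12.75
ee_pos: [0.5671, -0.0104, 0.0802]
eef_rot: [-3.141, 0.001, 0.033]
force: [-0.2, 1.4, 0.8]
grip_width: 0.0177
grip_force: 0.0
time_s: 13.62
ee_pos: [0.3644, 0.0391, 0.1843]
eef_rot: [3.141, -0.0, 1.26]
force: [-0.3, 1.0, 0.2]
grip_width: 0.0176
grip_force: 0.0
{'red': (array([ 0.6713, -0.0082,  0.0791]), array([0.036, 0.035, 0.012]), 178), 'yellow': (array([0.3726, 0.2837, 0.0785]), array([0.034, 0.036, 0.013]), 183), 'blue': (array([ 0.4249, -0.0062,  0.0782]), array([0.01 , 0.032, 0.008]), 15)}
t 13.68 now [3.6200e-01 4.0000e-02 1.8400e-01 7.2753e+01] rpy [-3.141 -0.     1.27 ]
-0.62 0.69 -0.32 -0 0 0 -0.64; -0.62 0.72 -0.24 -0 0 0 -0.63; -0.62 0.75 -0.16 -0 0 0 -0.64; -0.62 0.76 -0.08 -0 0 0 -0.63; -0.62 0.76 0 -0 0 0 -0.64; -0.62 0.76 0.09 -0 0 0 -0.63; -0.62 0.74 0.17 -0.01 0 0 -0.64; -0.62 0.72 0.25 -0 0 0 -0.63; -0.62 0.69 0.33 -0.01 0 0 -0.64; -0.62 0.64 0.41 -0 0 0 -0.63;
-0.62 0.6 0.48 -0.01 0 0 -0.64; -0.62 0.54 0.53 -0 0 0 -0.63; -0.62 -0 0 0.7 0 0 -0; -0.62 -0 0 0.69 0 0 -0; -0.62 -0 0 0.7 0 0 -0; -0.62 -0 0 0.69 0 0 -0; -0.62 -0 0 0.7 0 0 -0; -0.62 -0 0 0.69 0 0 -0; -0.62 -0 0 0.7 0 0 -0; -0.62 -0 0 0.69 0 0 -0;

end [3.25000e-01 3.12000e-01 1.80000e-02 1.48953e+02]
```

View pics/top3.png

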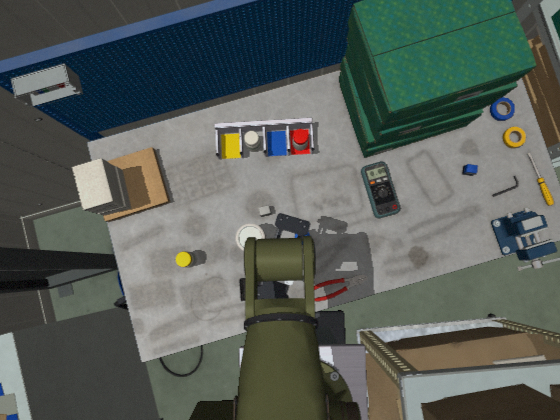

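Red stands inside the red bay at (301,137), with its front edge about 10 mm past the mouth. Everything else is untouched. Yellow is next.

```bash
python3 -m inch '-0.62 0.7 -0.3 0 0 0 -0.65; -0.62 0.7 -0.25 0 0 0 -0.65; -0.62 0.75 -0.15 0 0 0 -0.65; -0.62 0.75 -0.1 0 0 0 -0.65; -0.62 0.75 0 0 0 0 -0.65; -0.62 0.75 0.1 0 0 0 -0.6; -0.62 0.75 0.15 0 0 0 -0.65; -0.62 0.7 0.25 0 0 0 -0.6; -0.62 0.7 0.35 0 0 0 -0.65; -0.62 0.65 0.4 0 0 0 -0.6'
python3 -m inch '-0.62 0.6 0.5 0 0 0 -0.65; -0.62 0.55 0.55 0 0 0 -0.6; -0.62 0 0 0.7 0 0 0; -0.62 0 0 0.7 0 0 0; -0.62 0 0 0.7 0 0 0; -0.62 0 0 0.7 0 0 0; -0.62 0 0 0.7 0 0 0; -0.62 0 0 0.7 0 0 0; -0.62 0 0 0.7 0 0 0; -0.62 0 0 0.65 0 0 0'
python3 -c "
from push import *
go('yellow',-1,[(.3726,.2836,-28,4),(.50,.205,-28,10),(.56,.1725,-10,6),(.60,.1735,2,5),(.67,.176,2,8)])"
```

```text
time_s: 14.92
ee_pos: [0.3362, 0.2648, 0.1843]
eef_rot: [3.141, 0.0, 2.366]
force: [-0.7, 0.3, 0.3]
grip_width: 0.018
grip_force: 0.0
time_s: 16.18
ee_pos: [0.3313, 0.3104, 0.0173]
eef_rot: [3.142, 0.0, 2.581]
force: [0.8, 0.4, -0.4]
grip_width: 0.0178
grip_force: 0.0
(array([0.3726, 0.2832, 0.079 ]), array([0.034, 0.035, 0.015]), 182)
bottle rel to tool: ahead 0.0499 left 0.0000
t 16.23 now [3.30000e-01 3.10000e-01 1.50000e-02 1.47869e+02] rpy [-3.139e+00 -1.000e-03  2.581e+00]
-0.62 -0.2 -0.01 -0.02 0 0 -0.1; -0.62 -0.2 -0.02 -0.02 0 0 -0.1; -0.62 -0.19 -0.02 -0.02 0 0 -0.11; -0.62 -0.2 -0.02 -0.03 0 0 -0.1; -0.62 -0.5 -0.03 0 0 0 -0; -0.62 -0.5 -0.03 0 0 0 -0; -0.62 -0.5 -0.03 0 0 0 -0; -0.62 -0.5 -0.03 0 0 0 -0; -0.62 -0.5 -0.03 0 0 0 -0; -0.62 -0.5 -0.03 0 0 0 -0;
-0.62 -0.49 -0.03 0 0 0 -0; -0.62 -0.5 -0.04 0 0 0 -0; -0.62 -0.49 -0.03 0 0 0 -0; -0.62 -0.5 -0.04 0 0 0 -0; -0.62 -0.39 -0.05 0 0 0 -0.3; -0.62 -0.38 -0.07 0 0 0 -0.3; -0.62 -0.38 -0.09 0 0 0 -0.3; -0.62 -0.37 -0.1 0 0 0 -0.3; -0.62 -0.37 -0.12 0 0 0 -0.3; -0.62 -0.36 -0.15 0 0 0 -0.3;
-0.62 -0.27 0.02 0 0 0 -0.24; -0.62 -0.26 0.01 0 0 0 -0.24; -0.62 -0.27 -0.01 0 0 0 -0.24; -0.62 -0.26 -0.02 0 0 0 -0.24; -0.62 -0.27 -0.03 0 0 0 -0.24; -0.62 -0.29 0 0 0 0 -0; -0.62 -0.29 0 0 0 0 -0; -0.62 -0.29 0 0 0 0 -0; -0.62 -0.29 0 0 0 0 -0; -0.62 -0.29 0 0 0 0 -0;
-0.62 -0.29 0 0 0 0 -0; -0.62 -0.3 0 0 0 0 -0; -0.62 -0.29 0.01 0 0 0 -0; 
end [6.44000e-01 1.75000e-01 1.80000e-02 1.81969e+02]
```

```bash
python3 -m inch '-0.62 -0.2 0 -0.05 0 0 -0.1; -0.62 -0.2 0 0 0 0 -0.1; -0.62 -0.2 -0.05 -0.05 0 0 -0.1; -0.62 -0.2 0 0 0 0 -0.1; -0.62 -0.5 -0.05 0 0 0 0; -0.62 -0.5 0 0 0 0 0; -0.62 -0.5 -0.05 0 0 0 0; -0.62 -0.5 -0.05 0 0 0 0; -0.62 -0.5 0 0 0 0 0; -0.62 -0.5 -0.05 0 0 0 0'
python3 -m inch '-0.62 -0.5 -0.05 0 0 0 0; -0.62 -0.5 0 0 0 0 0; -0.62 -0.5 -0.05 0 0 0 0; -0.62 -0.5 -0.05 0 0 0 0; -0.62 -0.4 -0.05 0 0 0 -0.3; -0.62 -0.4 -0.05 0 0 0 -0.3; -0.62 -0.35 -0.1 0 0 0 -0.3; -0.62 -0.35 -0.1 0 0 0 -0.3; -0.62 -0.35 -0.15 0 0 0 -0.3; -0.62 -0.35 -0.15 0 0 0 -0.3'
python3 -c "
from push import *
go('yellow',-1,[(.60,.1735,2,5),(.67,.176,2,8)])
c=camera('side');print(caps(c));cv2.imwrite('pics/side4.png',cv2.resize(c['img'][110:230,180:360],None,fx=4,fy=4))
t=np.linspace(0,6.283,60)
for l in(-.01,0,.01):
    P=np.array([proj(c,[.56+.02*np.cos(a),.1725+l+.02*np.sin(a),0]) for a in t]);P=(P-[180,110])*4;print(l,P.min(0),P.max(0))
"
```

```text
time_s: 17.48
ee_pos: [0.4292, 0.2492, 0.0209]
eef_rot: [3.142, 0.0, 2.651]
force: [-0.8, 0.4, -0.0]
grip_width: 0.0182
grip_force: 0.3
time_s: 18.73
ee_pos: [0.5353, 0.1764, 0.0209]
eef_rot: [-3.142, -0.0, 2.967]
force: [-0.6, 0.4, -0.1]
grip_width: 0.0176
grip_force: 0.4
None
t 18.77 now [5.36000e-01 1.76000e-01 2.10000e-02 1.70094e+02] rpy [-3.142e+00  1.000e-03  2.969e+00]
-0.62 -0.25 0.02 0.02 0 0 -0.24; -0.62 -0.25 0.01 0.02 0 0 -0.24; -0.62 -0.25 0 0.02 0 0 -0.24; -0.62 -0.26 -0.01 0.02 0 0 -0.24; -0.62 -0.25 -0.01 0.02 0 0 -0.23; -0.62 -0.29 -0 -0 0 0 -0; -0.62 -0.29 -0 -0 0 0 -0; -0.62 -0.29 -0 -0 0 0 -0; -0.62 -0.29 -0 -0 0 0 -0; -0.62 -0.29 -0 -0 0 0 -0;
-0.62 -0.3 -0 -0 0 0 -0; -0.62 -0.29 -0 -0 0 0 -0; -0.62 -0.3 -0 -0 0 0 -0; 
end [6.44000e-01 1.75000e-01 1.80000e-02 1.81994e+02]
{'red': (array([ 0.6719, -0.0101,  0.0767]), array([0.037, 0.039, 0.013]), 184), 'yellow': (array([0.5586, 0.1515, 0.0738]), array([0.027, 0.011, 0.006]), 15), 'blue': (array([ 0.4219, -0.0104,  0.0767]), array([0.035, 0.037, 0.013]), 204)}
-0.01 [338.60749097 280.1907902 ] [402.65591991 317.59870724]
0 [332.80021369 271.89791862] [396.49088579 308.8950024 ]
0.01 [327.05704689 263.69550837] [390.39393648 300.28852555]
```

View pics/side4.png

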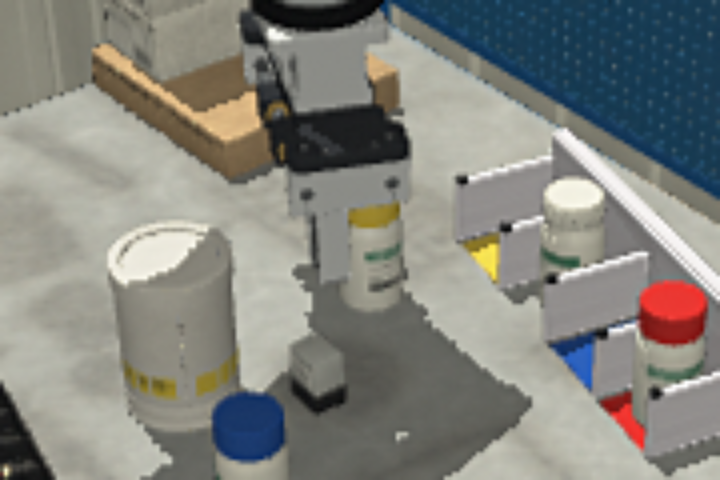

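Yellow (crop right edge 404, base 310) is upright and seated where predicted, in front of its bay. Continuing.

```bash
python3 -m inch '-0.62 -0.25 0 0 0 0 -0.25; -0.62 -0.25 0 0.05 0 0 -0.25; -0.62 -0.25 0 0 0 0 -0.25; -0.62 -0.25 0 0.05 0 0 -0.25; -0.62 -0.25 0 0 0 0 -0.2; -0.62 -0.3 0 0 0 0 0; -0.62 -0.3 0 0 0 0 0; -0.62 -0.3 0 0 0 0 0; -0.62 -0.3 0 0 0 0 0; -0.62 -0.3 0 0 0 0 0'
python3 -c "
from push import *
go('yellow',-1,[(.670,.176,2,4)])"
```

```text
time_s: 20.08
ee_pos: [0.6176, 0.1751, 0.0179]
eef_rot: [-3.142, -0.0, -3.109]
force: [0.5, -0.2, -0.1]
grip_width: 0.0179
grip_force: 0.2
None
t 20.12 now [ 6.18000e-01  1.75000e-01  1.80000e-02 -1.78138e+02] rpy [ 3.142e+00  1.000e-03 -3.109e+00]
-0.62 -0.21 -0.01 -0 0 0 -0; -0.62 -0.21 -0.01 -0 0 0 -0; -0.62 -0.22 -0 -0 0 0 -0.01; -0.62 -0.21 -0.01 -0 0 0 -0; 
end [ 6.44000e-01  1.75000e-01  1.80000e-02 -1.78038e+02]
```

```bash
python3 -m inch '-0.62 -0.2 0 0 0 0 0; -0.62 -0.2 0 0 0 0 0; -0.62 -0.2 0 0 0 0 0; -0.62 -0.2 0 0 0 0 0; -0.62 0 0 0 0 0 0; -0.62 0.3 0 0 0 0 0; -0.62 0.8 0 0 0 0 0; -0.62 1 0 0 0 0 0; -0.62 0.5 0 -1 0 0 0; -0.62 0 0 -1 0 0 0'
python3 -m inch '-0.62 0 0 -1 0 0 0; -0.62 0.8 0.3 -1 0 0 0; -0.62 0.8 0.5 -0.9 0 0 0; -0.62 0.8 1 0 0 0 0; -0.62 0.8 1 0 0 0 0'
python3 -c "
from push import *
c=camera('top');print(caps(c))
plan([(.372,-.0190,.165,192,8),(.372,-.019,.018,192,8)],-.62)"
```

```text
time_s: 21.38
ee_pos: [0.5613, 0.1734, 0.0787]
eef_rot: [-3.141, -0.001, -3.108]
force: [0.8, 0.3, 0.2]
grip_width: 0.018
grip_force: 0.0
time_s: 22.0
ee_pos: [0.4629, 0.2547, 0.1653]
eef_rot: [3.141, 0.001, -3.109]
force: [0.6, -0.7, 0.6]
grip_width: 0.0177
grip_force: 0.0
{'red': (array([ 0.6717, -0.0082,  0.079 ]), array([0.036, 0.035, 0.013]), 178), 'yellow': (array([0.6659, 0.1739, 0.0788]), array([0.037, 0.036, 0.016]), 176), 'blue': (array([ 0.4213, -0.0073,  0.0797]), array([0.037, 0.034, 0.012]), 175)}
t 22.05 now [ 4.6100e-01  2.5700e-01  1.6500e-01 -1.7802e+02] rpy [ 3.141 -0.    -3.107]Traceback (most recent call last):
  File "<string>", line 4, in <module>
    plan([(.372,-.0190,.165,192,8),(.372,-.019,.018,192,8)],-.62)
    ~~~~^^^^^^^^^^^^^^^^^^^^^^^^^^^^^^^^^^^^^^^^^^^^^^^^^^^^^^^^^
  File "plan.py", line 12, in plan
    assert abs(r).max()<=1.001,r
           ^^^^^^^^^^^^^^^^^^^
AssertionError: [ 0.41 -1.14  0.   -0.13]
```

```bash
python3 -m inch '-0.62 0.3 -0.9 0 0 0 -0.1; -0.62 0.3 -0.9 0 0 0 -0.1; -0.62 0.3 -0.9 0 0 0 -0.1; -0.62 0.3 -0.9 0 0 0 -0.1; -0.62 0.3 -0.9 0 0 0 -0.1; -0.62 0.3 -0.9 0 0 0 -0.1; -0.62 0.3 -0.9 0 0 0 -0.1; -0.62 0.3 -0.9 0 0 0 -0.1; -0.62 0.3 -0.9 0 0 0 -0.1; -0.62 0 0 0 0 0 -0.1'
python3 -c "
from push import *
plan([(.372,-.0190,.165,192,2),(.372,-.019,.018,192,7)],-.62)"
```

```text
time_s: 23.3
ee_pos: [0.408, 0.0034, 0.1649]
eef_rot: [-3.141, 0.0, -2.936]
force: [-0.3, 0.2, -0.3]
grip_width: 0.0182
grip_force: 0.0
t 23.3 now [ 4.08000e-01  3.00000e-03  1.65000e-01 -1.68202e+02] rpy [-3.141  0.    -2.936]
-0.62 0.66 -0.24 -0 0 0 -0.01; -0.62 0.67 -0.24 -0 0 0 -0.01; -0.62 -0 -0 0.7 0 0 -0; -0.62 -0 -0 0.7 0 0 -0; -0.62 -0 -0 0.7 0 0 -0; -0.62 -0 -0 0.7 0 0 -0; -0.62 -0 -0 0.7 0 0 -0; -0.62 -0 -0 0.7 0 0 -0; -0.62 -0 -0 0.7 0 0 -0; 
end [ 3.72000e-01 -1.90000e-02  1.80000e-02 -1.68002e+02]
```

```bash
python3 -m inch '-0.62 0.65 -0.25 0 0 0 0; -0.62 0.65 -0.25 0 0 0 0; -0.62 0 0 0.3 0 0 0; -0.62 0 0 0.7 0 0 0; -0.62 0 0 0.7 0 0 0; -0.62 0 0 0.7 0 0 0; -0.62 0 0 0.7 0 0 0; -0.62 0 0 0.7 0 0 0; -0.62 0 0 0.7 0 0 0; -0.62 0 0 0.2 0 0 0'
python3 -c "
from push import *
go('blue',-1,[(.4213,-.0074,14,4),(.55,.027,14,9),(.60,.0500,2,7),(.672,.0533,2,8)],z=.024)"
```

```text
time_s: 24.55
ee_pos: [0.3732, -0.0176, 0.0227]
eef_rot: [3.141, -0.002, -2.934]
force: [0.7, 0.5, 0.3]
grip_width: 0.0179
grip_force: 0.0
(array([ 0.4305, -0.0075,  0.0797]), array([0.017, 0.034, 0.012]), 75)
bottle rel to tool: ahead 0.0581 left -0.0019
t 24.6 now [ 3.73000e-01 -1.80000e-02  2.30000e-02 -1.68091e+02] rpy [ 3.141e+00 -2.000e-03 -2.934e+00]
-0.62 -0.19 -0.01 -0.01 0 0 -0.05; -0.62 -0.19 -0.01 -0.01 0 0 -0.05; -0.62 -0.2 -0.01 -0.01 0 0 -0.05; -0.62 -0.19 -0.01 -0.01 0 0 -0.06; -0.62 -0.49 0.01 -0 0 0 0; -0.62 -0.49 0.01 -0 0 0 0; -0.62 -0.49 0.01 -0 0 0 0; -0.62 -0.5 0.01 -0 0 0 0; -0.62 -0.49 0.01 -0 0 0 0; -0.62 -0.5 0.01 -0 0 0 0;
-0.62 -0.49 0.01 -0 0 0 0; -0.62 -0.5 0 -0 0 0 0; -0.62 -0.49 0.01 -0 0 0 0; -0.62 -0.26 0.07 -0 0 0 0.17; -0.62 -0.26 0.08 -0 0 0 0.17; -0.62 -0.26 0.09 -0 0 0 0.17; -0.62 -0.25 0.1 -0 0 0 0.17; -0.62 -0.25 0.1 -0 0 0 0.17; -0.62 -0.25 0.11 -0 0 0 0.18; -0.62 -0.24 0.13 -0 0 0 0.17;
-0.62 -0.3 0 -0 0 0 0; -0.62 -0.3 0 -0 0 0 0; -0.62 -0.3 0 -0 0 0 0; -0.62 -0.3 0 -0 0 0 0; -0.62 -0.3 0.01 -0 0 0 0; -0.62 -0.3 0 -0 0 0 0; -0.62 -0.3 0.01 -0 0 0 0; -0.62 -0.3 0 -0 0 0 0; 
end [ 6.46000e-01  5.20000e-02  2.40000e-02 -1.77991e+02]
```

```bash
python3 -c "
from push import *
go('blue',-1,[(.4213,-.0074,22,5),(.555,.0475,22,10),(.60,.0505,2,8),(.672,.0533,2,8)],z=.022)"
```

```text
(array([ 0.4307, -0.0074,  0.0782]), array([0.018, 0.034, 0.012]), 75)
bottle rel to tool: ahead 0.0581 left -0.0016
t 24.65 now [ 3.74000e-01 -1.80000e-02  2.40000e-02 -1.68094e+02] rpy [ 3.141e+00 -1.000e-03 -2.934e+00]
-0.62 -0.16 -0.03 0.01 0 0 -0.2; -0.62 -0.15 -0.03 0.01 0 0 -0.2; -0.62 -0.15 -0.04 0.01 0 0 -0.2; -0.62 -0.15 -0.04 0.01 0 0 -0.2; -0.62 -0.15 -0.05 0.01 0 0 -0.21; -0.62 -0.48 0 0 0 0 0; -0.62 -0.48 0 0 0 0 0; -0.62 -0.48 0 0 0 0 0; -0.62 -0.48 0 0 0 0 0; -0.62 -0.48 0 0 0 0 0;
-0.62 -0.48 0 0 0 0 0; -0.62 -0.49 0.01 0 0 0 0; -0.62 -0.48 0 0 0 0 0; -0.62 -0.49 0.01 0 0 0 0; -0.62 -0.48 0 0 0 0 0; -0.62 -0.19 -0.02 0 0 0 0.25; -0.62 -0.19 -0.01 0 0 0 0.25; -0.62 -0.18 -0.01 0 0 0 0.25; -0.62 -0.19 0 0 0 0 0.25; -0.62 -0.18 0.01 0 0 0 0.25;
-0.62 -0.19 0.02 0 0 0 0.25; -0.62 -0.18 0.03 0 0 0 0.25; -0.62 -0.18 0.04 0 0 0 0.25; -0.62 -0.3 0 0 0 0 0; -0.62 -0.3 0 0 0 0 0; -0.62 -0.3 0 0 0 0 0; -0.62 -0.3 0 0 0 0 0; -0.62 -0.3 0 0 0 0 0; -0.62 -0.3 0 0 0 0 0; -0.62 -0.3 0 0 0 0 0;
-0.62 -0.31 0.01 0 0 0 0; 
end [ 6.46000e-01  5.30000e-02  2.20000e-02 -1.77994e+02]
```

```bash
python3 -m inch '-0.62 -0.15 -0.05 0 0 0 -0.2; -0.62 -0.15 -0.05 0 0 0 -0.2; -0.62 -0.15 -0.05 0 0 0 -0.2; -0.62 -0.15 -0.05 0 0 0 -0.2; -0.62 -0.15 -0.05 0 0 0 -0.2; -0.62 -0.45 0 0 0 0 0; -0.62 -0.5 0 0 0 0 0; -0.62 -0.5 0 0 0 0 0; -0.62 -0.5 0 0 0 0 0; -0.62 -0.5 0 0 0 0 0'
python3 -m inch '-0.62 -0.5 0 0 0 0 0; -0.62 -0.5 0 0 0 0 0; -0.62 -0.5 0 0 0 0 0; -0.62 -0.5 0 0 0 0 0; -0.62 -0.4 0 0 0 0 0; -0.62 -0.2 0 0 0 0 0.25; -0.62 -0.2 0 0 0 0 0.25; -0.62 -0.2 0 0 0 0 0.25; -0.62 -0.2 0 0 0 0 0.25; -0.62 0 0 0 0 0 0'
python3 -c "
from push import *
p=ctrl.get_obs();q=p['ee_pos'];a=p['eef_rot'][2]+np.pi;b=q[:2]+.026*np.array([np.cos(a),np.sin(a)]);print('expected',b)
go('blue',-1,[(.60,.0505,2,4),(.672,.0533,2,8)],z=.022)
c=camera('side');print(caps(c));cv2.imwrite('pics/side5.png',cv2.resize(c['img'][110:260,200:380],None,fx=4,fy=4))
t=np.linspace(0,6.283,60)
for l in(-.01,0,.01):
    P=np.array([proj(c,[b[0]+.02*np.cos(a),b[1]+l+.02*np.sin(a),0]) for a in t]);P=(P-[200,110])*4;print(l,P.min(0),P.max(0))
"
```

```text
time_s: 25.9
ee_pos: [0.4664, 0.0085, 0.0239]
eef_rot: [3.142, -0.0, -2.76]
force: [-1.0, -0.2, 0.2]
grip_width: 0.0181
grip_force: 0.3
time_s: 27.15
ee_pos: [0.5555, 0.0426, 0.0238]
eef_rot: [3.142, 0.0, -2.934]
force: [0.0, -0.7, 0.0]
grip_width: 0.018
grip_force: 0.0
expected [0.58090669 0.04793441]
None
t 27.2 now [ 5.5500e-01  4.2000e-02  2.4000e-02 -1.6806e+02] rpy [ 3.142 -0.    -2.933]
-0.62 -0.17 0.03 0.02 0 0 0.25; -0.62 -0.16 0.03 0.01 0 0 0.25; -0.62 -0.16 0.04 0.02 0 0 0.25; -0.62 -0.16 0.05 0.01 0 0 0.24; -0.62 -0.3 0 0 0 0 0; -0.62 -0.3 0 0 0 0 0; -0.62 -0.3 0 0 0 0 0; -0.62 -0.3 0 0 0 0 0; -0.62 -0.3 0 0 0 0 0; -0.62 -0.3 0 0 0 0 0;
-0.62 -0.3 0 0 0 0 0; -0.62 -0.31 0 0 0 0 0; 
end [ 6.4600e-01  5.2000e-02  2.2000e-02 -1.7796e+02]
{'red': (array([ 0.6726, -0.0113,  0.0765]), array([0.037, 0.039, 0.013]), 184), 'yellow': (array([0.6716, 0.1678, 0.0771]), array([0.026, 0.03 , 0.014]), 71)}
-0.01 [369.73414559 382.84421017] [438.2666161  425.55185134]
0 [362.86751793 373.38611135] [430.99054838 415.59224064]
0.01 [356.08188695 364.03816022] [423.80034038 405.75160347]
```

View pics/side5.png

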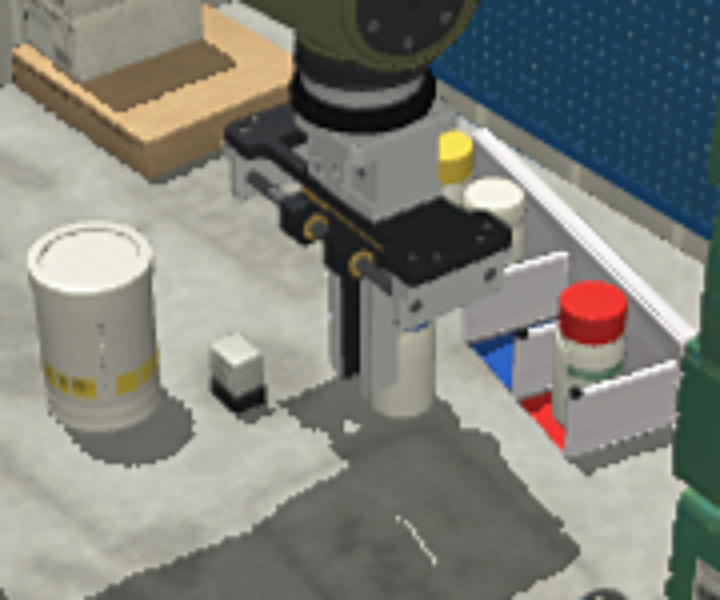

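Blue (crop right edge 435, base 415) stands as predicted in front of its bay. Now the final push in.

```bash
python3 -m inch '-0.62 -0.15 0.05 0 0 0 0.25; -0.62 -0.15 0.05 0 0 0 0.25; -0.62 -0.15 0.05 0 0 0 0.25; -0.62 -0.15 0.05 0 0 0 0.25; -0.62 -0.3 0 0 0 0 0; -0.62 -0.3 0 0 0 0 0; -0.62 -0.3 0 0 0 0 0; -0.62 -0.3 0 0 0 0 0; -0.62 -0.3 0 0 0 0 0; -0.62 -0.3 0 0 0 0 0'
python3 -c "
from push import *
go('blue',-1,[(.673,.0535,2,4)],z=.023)"
```

```text
time_s: 28.5
ee_pos: [0.6266, 0.0526, 0.0239]
eef_rot: [-3.142, -0.0, -3.109]
force: [-0.6, 0.2, -0.0]
grip_width: 0.0179
grip_force: 0.2
None
t 28.55 now [ 6.27000e-01  5.30000e-02  2.40000e-02 -1.78119e+02] rpy [-3.142e+00  1.000e-03 -3.109e+00]
-0.62 -0.16 -0.01 0.01 0 0 -0; -0.62 -0.16 -0 0.01 0 0 -0; -0.62 -0.17 -0.01 0.01 0 0 -0.01; -0.62 -0.16 -0 0 0 0 -0; 
end [ 6.47000e-01  5.30000e-02  2.30000e-02 -1.78019e+02]
```

```bash
python3 -m inch '-0.62 -0.2 0 0 0 0 0; -0.62 -0.2 0 0 0 0 0; -0.62 -0.15 0 0 0 0 0; -0.62 -0.15 0 0 0 0 0; -0.62 0 0 0 0 0 0; -0.62 0.3 0 0 0 0 0; -0.62 0.8 0 0 0 0 0; -0.62 1 0 0 0 0 0; -0.62 0.5 0 -1 0 0 0; -0.62 0 0 -1 0 0 0'
python3 -m inch '-0.62 0 0 -1 0 0 0; -0.62 0 0 -1 0 0 0; -0.62 0.8 0 -1 0 0 0; -0.62 1 -1 -0.5 0 0 0; -0.62 1 -1 0 0 0 0; -0.62 1 -1 0 0 0 0; -0.62 0.5 -1 0 0 0 0; -0.62 0 -0.5 0 0 0 0; -0.62 0 0 0 0 0 0'
python3 - <<'E'
from h import *
from station import camera,ctrl
c=camera("top");print(ctrl.get_obs()["time_s"]);cv2.imwrite("pics/top6.png",c["img"])
for k,v in caps(c).items():print(k,*v)
W=cloud(c)
for n,p,z in (("tin",(.4205,.1179),(.09,.11)),("relay",(.4925,.0858),(.03,.045)),("stored",(.6708,.1129),(.075,.09))):
    q=W[(np.hypot(W[...,0]-p[0],W[...,1]-p[1])<.045)&(W[...,2]>z[0])&(W[...,2]<z[1])]
    print(n,len(q),np.round((q.min(0)+q.max(0))/2,4) if len(q) else"")
E
```

```text
time_s: 29.8
ee_pos: [0.5675, 0.0507, 0.0847]
eef_rot: [-3.142, -0.001, -3.109]
force: [1.0, -0.2, -0.1]
grip_width: 0.0178
grip_force: 0.0
time_s: 30.92
ee_pos: [0.4447, -0.0887, 0.189]
eef_rot: [-3.142, 0.0, -3.11]
force: [-0.1, -0.1, 0.1]
grip_width: 0.0179
grip_force: 0.0
30.975
red [ 0.6714 -0.0082  0.0792] [0.037 0.035 0.015] 180
yellow [0.6659 0.1737 0.0795] [0.037 0.035 0.015] 176
blue [0.6716 0.0517 0.0795] [0.035 0.035 0.013] 172
tin 678 [0.4206 0.1177 0.0988]
relay 83 [0.493  0.0854 0.035 ]
stored 147 [0.6696 0.1128 0.0809]
```

View pics/top6.png

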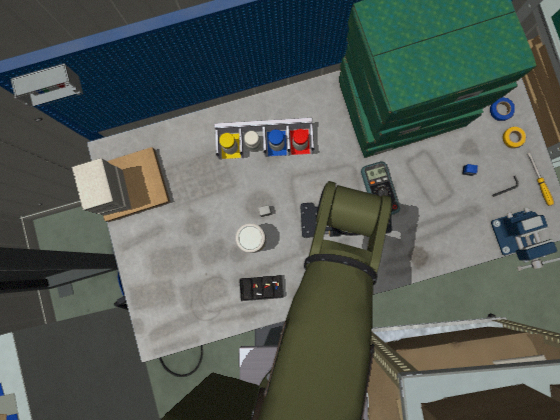

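The caps at (229,140), (277,137) and (301,137) are each in the bay of their own colour, upright and at least 10 mm inside the mouth. The tin, relay, stored bottle and meter have not moved, so I'm handing in.

```bash
python3 -c "
from station import ticket
print(ticket.hand_in())"
```

```text
the job is handed in; nothing more can be done
None
```

The red, yellow and blue bottles each stand upright, wholly inside the bay of their own colour; nothing else was moved, and I handed the job in at about 31 s of the 72 s allowed (the hand-in gave no verdict).

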